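# Roll the blue tin up into the rack's catch pocket

## Task

On the two-lane sloped tin rack, push the blue flux tin from behind up its lane until it drops over the crest into the yellow pocket at the top, against the end stop, and stays there without rolling back. Only push it along the lane; do not lift it out. Leave the orange tin at the bottom of its lane, and do not disturb the hand-held radio or the red multimeter.

Things in the scene. Friction and masses are not known exactly. Their poses are not given: they have to be found in the camera images.
- lanes: Sloped two-lane tray of the fixed grey rack. Origin: lane floor's surface at the low end, midway between lanes, 22 mm above the bench. x uphill along the lanes, 8 deg above level; y across; z square to the floor. Lane centres at y = +34 and -34 mm; each 44 mm wide inside, with 4 mm walls 18 mm high. A lip at the low end (x -8 to -2 mm) is 12 mm high; behind it is open space.
- crest (a point): Top edge of the plain aluminium lane floor, midway between the two lanes, at x = 190, y = 0, z = 0 mm of the lanes. Beyond it each lane has a yellow pocket 50 mm long, its floor 3 mm lower than the crest and falling (11 deg to the lane floor) to the end stop at x = 240 mm; the stop's top is 40 mm above the lane floor's plane.
- home (a point): Midway between where the centres of tins lying home in the two pockets would be: x = 210, y = 0, z = 24 mm of the lanes (a tin's own is 34 mm to one side in y). There a tin rests against the end stop and the crest keeps it from rolling back.
- blue_tin: Closed round tin, blue with silver ends, 60 mm diameter, 40 mm wide, about 0.16 kg, standing on its rim in either lane so that it rolls along it. Origin: its centre; y is its axle; x and z turn as it rolls. It starts against the low lip, centre at x = 22, z = 30 mm of the lanes. Let go before the crest, it rolls back down. Pushing takes a few newtons.
- orange_tin: The same tin in orange, at rest against the low lip of the other lane; to be left there. Origin: its centre; y is its axle.
- radio: Black hand-held radio standing loose on the bench beyond the rack's high end, 60 x 36 x 125 mm with a 90 mm antenna on top (215 mm in all). Origin: centre of its underside; z up.
- meter: Red multimeter lying loose on the bench beside the rack, 150 x 75 x 34 mm plus a 6 mm dial. Origin: centre of its underside; x along its length, z up.
Things that resemble listed ones, but are neither listed nor needed, are in the scene too. What is meant by the blue_tin is not white, and is the larger of those in its own colour.

How it is judged:
By the outcome, as a careful person would: the job done as asked, in the order asked, and still so for the second after the job is handed in, with the robot touching nothing.
It also fails if it takes over 35 s, if anything falls off the work surface, if the arm or the gripper's body presses on something with over 40 N, if the wrist force passes 120 N, or if a joint passes its speed limit or range.

## Robot

A 6-joint arm with a two-finger parallel gripper is mounted at the origin on the work surface. World frame = base frame: x ahead of the robot, y to its left, z up, the work surface at z = 0. Lengths are in m, angles in rad, forces in N, time in s.
With the tool pointing down it reaches from about 0.35 to 0.975 m from the base axis. Payload 4.9 kg.
Tool frame: the origin (TCP) lies on the centre line of the jaws, within the pads' length; the fingertips stand 25 mm ahead of it and the grasp point (between the pads) lies 6 mm ahead of it; z points along the fingers, y is the line along which they close (so a half turn about z gives the same grasp; the last joint's range is limited). The gripper opens to 85 mm and grips with 20 to 120 N. Pads are 22 mm wide; open, the fingers measure 114 mm over their backs; the gripper's body (76 mm by 85 mm) begins 54 mm behind the grasp point. The pads swing forward as they close: fully open they stand 13 mm farther back than shut.
Start: joints at [-1.305, 0.053, 1.613, -0, 1.476, -0.119], TCP at [0.235, -0.579, 0.256] pointing down, gripper open.
Joint ranges: [-3.01, 3.01], [-1.01, 2.22], [0.06, 2.58], [-1.02, 4.17], [0.09, 2.62], [-3.14, 3.14]. Speed limits (rad/s): [2.57, 2.57, 3.14, 3.14, 3.14, 3.14].

## Interface

Orientations are given as a unit quaternion [w, x, y, z].
In Python, from plant import state, grab_frame, get_calibration, job gives the robot as it stands. The module is installed in compiled form; this text tells all that it offers.
- The arm moves only by the tool move_arm, never from a script. Its argument "targets" is a list that holds one entry, the list of rows, each a list of 5 numbers: the opening in per cent of the stroke, from 0 (shut) to 100 (fully open), then the shift along the tool's x, y, z as a fraction of full scale, then the turn about the tool's z as a fraction of full scale. A call has 1 to 5 rows; each row shifts and turns the commanded pose from where the row before left it, along the tool's axes as they then stand; what a row does not reach is not made up. Full scale, the value 1, is 0.6 m for a shift and 6 degrees for a turn. A row lasts 1/12 s, in which the tool goes at most 41.7 mm and 7.16 degrees, less where a joint would pass 70% of its speed; a pose out of reach is approached as far as the arm can. A call with a number of a shift or a turn outside -1 to 1 is refused whole. A call with a gripper value outside its range is refused whole. The fingers move at their own pace and stop on an object; the grip force is fixed at half the most. Time passes only in rows, so rows that do not move let the fingers close. It gives the time, the measured TCP pose, the force, the opening and the grip force at its end, in the units of the state.
- state(): the state, without advancing time (a new reading comes with each control period).
- grab_frame(name): name is "scene" or "side" or "wrist"; returns the picture (420x560x3 uint8, red, green, blue); there is no depth.
- get_calibration(name): a dict with "vertical_fov" (degrees; the focal length in pixels is half the picture's height over the tangent of half this angle, whatever the lens; pixels are square), "cx", "cy" (the principal point, pixels), "R" (3x3) and "t" (3): a world point X has camera coordinates R X + t. Camera axes: x right, y down, z forward; pixel columns grow to the right and rows downward; lengths in m; the calibration is good to about 2 mm. A picture is of the moment at which its call begins: read the wrist's pose just before it. get_calibration takes no time and is no camera call; for the wrist camera it gives the pose at the moment of the call.
- job.job_done(): hands the job in; it is judged then, once.
The state is a dict: "time": time; "joint_pos": joint angles; "joint_vel": joint speeds; "joint_efforts": joint torques, N m; "tool_pos": TCP position; "tool_rot": TCP orientation; "contact_force": force on the tool from outside, world axes, zero at the start; "ft_torque": the same for the moment, N m; "gripper_width": opening from 0.0 (shut) to 1.0 (fully open); "grasp_force": force on a finger pad.
Only numpy, scipy, OpenCV 4.12 (cv2) and the standard library are available. Lean on these libraries where they do the work, as an engineer would, in place of code of your own. Each camera call takes 0.05 s, during which the arm holds its last target. There are 200 camera calls.

## Working session

There is one attempt and no reset: what is moved stays moved. The work goes in short steps, Python scripts to look and compute and a tool call to move; the robot and the scene stay as the last step left them, time stands still between calls to the robot, and variables do not carry over. Pictures are saved under pics/ and viewed, at most 10 in all, crops included, and the job is handed in when it is done.

Besides the shell and the picture viewer there is one more tool, called by a JSON object that holds its "fn" and its "kwargs", one argument or row to a line. move_arm: Moves the arm, as the interface text tells. Shift numbers are shares of 0.6 m and turn numbers shares of 6 degrees, none past 1 either way. Its arguments: {"type":"object","properties":{"targets":{"type":"array"}},"required":["targets"]}

```bash
mkdir -p pics
python3 - <<'E'
from plant import *
import cv2,numpy as np
for n in ("scene","side"):
    cv2.imwrite(f"pics/{n}0.png",grab_frame(n)[:,:,::-1]); c=get_calibration(n); print(n,c)
s=state();print(s["time"],s["tool_pos"],s["tool_rot"])
E
```

```text
scene {'vertical_fov': 43.96702642307685, 'cx': 286.59995480813745, 'cy': 209.81488302308722, 'R': array([[-0.87789612,  0.47880159,  0.00688786],
       [ 0.36790145,  0.68362517, -0.63032147],
       [-0.30650764, -0.55082271, -0.77630368]]), 't': array([ 0.5402246 , -0.18251061,  1.72062114])}
side {'vertical_fov': 55.70648383256747, 'cx': 275.73377796614704, 'cy': 211.11031441259343, 'R': array([[ 0.98481616, -0.17356684, -0.00341867],
       [-0.10940654, -0.6052409 , -0.78848821],
       [ 0.13478629,  0.77688996, -0.61504037]]), 't': array([-0.58970647,  0.15514265,  0.8698698 ])}
0.1 [ 0.23445956 -0.57880618  0.25518387] [-9.19769493e-04  9.81552780e-01  1.91189148e-01 -5.49359887e-05]
```

View pics/scene0.png

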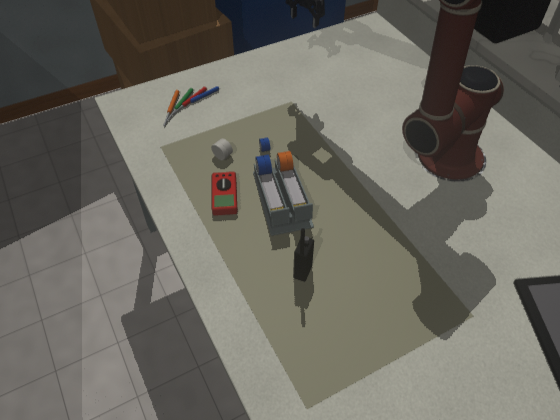

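View pics/side0.png

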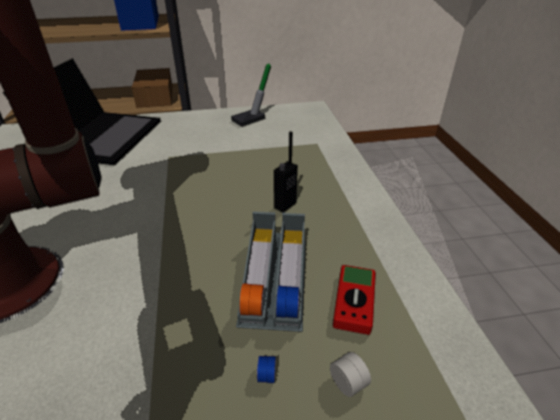

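Candidates: blue tin in the lane at side (288,302) / scene (264,165); smaller blue tin on the bench at side (267,369) / scene (265,144); white tin at side (350,373). I choose the one in the lane. Next I measure and check it in one crop.

```bash
cat > h.py <<'E'
import numpy as np,cv2
from plant import *
def f(n): return 210/np.tan(np.radians(get_calibration(n)["vertical_fov"]/2))
def ray(n,uv):
    c=get_calibration(n);F=f(n)
    d=c["R"].T@np.array([(uv[0]-c["cx"])/F,(uv[1]-c["cy"])/F,1]); return -c["R"].T@c["t"],d/np.linalg.norm(d)
def onz(n,uv,z):
    o,d=ray(n,uv); return o+d*(z-o[2])/d[2]
def tri(a,b):
    A=0;B=0
    for n,uv in (("scene",a),("side",b)):
        o,d=ray(n,uv);P=np.eye(3)-np.outer(d,d);A=A+P;B=B+P@o
    return np.linalg.solve(A,B)
def proj(n,X):
    c=get_calibration(n);p=c["R"]@X+c["t"];return p[:2]/p[2]*f(n)+[c["cx"],c["cy"]]
H={"blue":(105,130),"orange":(5,17),"yellow":(18,32),"red":(0,4)}
def blobs(im,col,amin=15,sat=130):
    h=cv2.cvtColor(im,cv2.COLOR_RGB2HSV);lo,hi=H[col]
    m=((h[...,0]>=lo)&(h[...,0]<=hi)&(h[...,1]>sat)&(h[...,2]>50)).astype(np.uint8)
    n,_,s,c=cv2.connectedComponentsWithStats(m)
    return [(s[i].tolist(),c[i].round(1).tolist()) for i in range(1,n) if s[i][4]>=amin]
E
python3 - <<'E'
from h import *
for n in ("scene","side"):
    im=cv2.imread(f"pics/{n}0.png")[:,:,::-1].copy()
    for c in H:
        print(n,c,[b for b in blobs(im,c) if 100<b[1][1]<400 and 180<b[1][0]<400])
a=cv2.imread("pics/scene0.png")[125:235,200:330];b=cv2.imread("pics/side0.png")[205:395,225:385]
a=cv2.resize(a,None,fx=3.0,fy=3.0,interpolation=cv2.INTER_CUBIC);b=cv2.resize(b,None,fx=2.55,fy=2.55,interpolation=cv2.INTER_CUBIC)
k=np.zeros((490,800,3),np.uint8);k[:a.shape[0],:390]=a;k[:b.shape[0],390:390+b.shape[1]]=b
cv2.imwrite("pics/crop.png",k)
E
```

```text
scene blue [([260, 138, 10, 10, 60], [264.6, 142.1]), ([257, 155, 14, 15, 158], [263.8, 161.9])]
scene orange [([278, 151, 15, 20, 235], [285.6, 160.4])]
scene yellow []
scene red [([212, 172, 25, 43, 618], [224.0, 192.6])]
side blue [([276, 286, 23, 32, 643], [287.0, 301.7]), ([257, 356, 19, 27, 429], [266.1, 369.1])]
side orange [([349, 126, 89, 17, 825], [393.4, 133.7]), ([343, 265, 30, 22, 89], [356.9, 275.9]), ([239, 283, 25, 33, 681], [250.6, 299.3])]
side yellow [([253, 229, 19, 13, 220], [262.4, 234.9]), ([283, 230, 19, 13, 230], [292.2, 236.3])]
side red [([333, 265, 42, 70, 1564], [353.9, 307.7])]
```

View pics/crop.png

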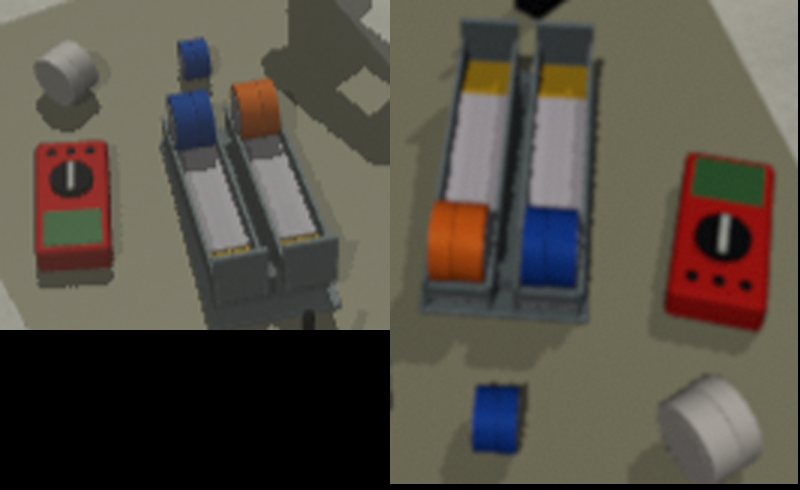

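The crop confirms it: the blue tin in the lane, beside the orange one, is clearly larger than the blue tin on the bench.

Run:
```python
from h import *
p=lambda u,v:(225+(u-390)/2.55-.2,205+v/2.55-.2)
zc=.022+.19*np.sin(np.radians(8))
co=onz("side",p(485,95),zc);cb=onz("side",p(561,97),zc)
tb=onz("side",(287.5,301.5),.0548);to=onz("side",(251.5,299),.0548)
print("crest o,b",co,cb,"tins b,o",tb,to)
print("tri b",tri((264,165),(287.5,301.5)),"tri o",tri((285.5,161),(251.5,299)))
d=(cb+co)/2-(tb+to)/2; print("uphill yaw",np.degrees(np.arctan2(d[1],d[0])),np.linalg.norm(d[:2]),"expect",(.19-.022)*np.cos(.1396)+.03*np.sin(.1396))
v=tb-to;print("lateral",np.degrees(np.arctan2(v[1],v[0])),np.linalg.norm(v[:2])); v=cb-co;print(np.degrees(np.arctan2(v[1],v[0])),np.linalg.norm(v[:2]))
print("small blue",onz("side",(266,369),.02),"white",onz("side",(350,373),.03),"radio",onz("side",(285,209),0), "ant",tri((303,232),(291,132)))
from scipy.spatial.transform import Rotation as R
q=state()["tool_rot"];print(R.from_quat(q,scalar_first=True).as_matrix().round(3))
```

```text
crest o,b [ 0.56336427 -0.0240581   0.04844289] [ 0.62904619 -0.03854073  0.04844289] tins b,o [ 0.58558921 -0.20496601  0.0548    ] [ 0.51893263 -0.18690477  0.0548    ]
tri b [ 0.58552191 -0.20283884  0.05240708] tri o [ 0.51876921 -0.18559611  0.05337063]
uphill yaw 75.0551370032733 0.17039984614940182 expect 0.1705400618650602
lateral -15.160805511818566 0.06906018084396709
-12.434549278196544 0.06725966258285866
small blue [ 0.5264724  -0.31418447  0.02      ] white [ 0.66353148 -0.35192832  0.03      ] radio [0.65031226 0.14818935 0.        ] ant [0.66935076 0.17927417 0.21095524]
[[ 0.927  0.375 -0.   ]
 [ 0.375 -0.927  0.002]
 [ 0.    -0.002 -1.   ]]
```

{"fn": "move_arm", "kwargs": {
  "targets": [
    [[0,0,0,0,-1],[0,0,0,0,-1],[0,0,0,0,-1],[0,0,0,0,-1],[0,0,0,0,-1]]
  ]
}}

```text
time: 0.52
tool_pos: [0.2345, -0.5789, 0.2555]
tool_rot: [-0.001, 0.897, 0.441, 0.0]
contact_force: [-0.7, -0.1, -0.2]
gripper_width: 0.3
grasp_force: 0.0
```

{"fn": "move_arm", "kwargs": {
  "targets": [
    [[0,0,0,0,-1],[0,0,0,0,-1],[0,0,0,0,-1],[0,0,0,0,-0.92],[0,0,0,0,0]]
  ]
}}

```text
time: 0.93
tool_pos: [0.2345, -0.579, 0.2556]
tool_rot: [-0.001, 0.79, 0.613, 0.0]
contact_force: [-0.4, 1.2, 0.0]
gripper_width: 0.001
grasp_force: 0.0
```

{"fn": "move_arm", "kwargs": {
  "targets": [
    [[0,0.05,0.03,0,0],[0,0.05,0.03,0,0],[0,0.05,0.03,0,0],[0,0.05,0.03,0,0],[0,0.05,0.03,0,0]]
  ]
}}

```text
time: 1.35
tool_pos: [0.3599, -0.4551, 0.2559]
tool_rot: [-0.0, 0.791, 0.611, 0.0]
contact_force: [0.0, -0.9, -0.3]
gripper_width: -0.005
grasp_force: 0.0
```

{"fn": "move_arm", "kwargs": {
  "targets": [
    [[0,0.05,0.03,0,0],[0,0.05,0.03,0,0],[0,0.05,0.03,0,0],[0,0.05,0.03,0,0],[0,0,0,0,0]]
  ]
}}

```text
time: 1.77
tool_pos: [0.4619, -0.3541, 0.256]
tool_rot: [-0.0, 0.789, 0.614, 0.001]
contact_force: [1.3, -0.6, 0.0]
gripper_width: -0.002
grasp_force: 0.0
```

{"fn": "move_arm", "kwargs": {
  "targets": [
    [[0,0.05,0.034,0,0],[0,0.05,0.034,0,0],[0,0.05,0.034,0,0],[0,0.05,0.034,0,0],[0,0,0,0,0]]
  ]
}}

```text
time: 2.18
tool_pos: [0.5707, -0.2586, 0.2558]
tool_rot: [-0.0, 0.789, 0.614, 0.001]
contact_force: [-1.1, 0.0, -0.9]
gripper_width: -0.002
grasp_force: 0.0
```

{"fn": "move_arm", "kwargs": {
  "targets": [
    [[0,0,0,0.05,0],[0,0,0,0.06,0],[0,0,0,0.06,0],[0,0,0,0.05,0],[0,0,0,0,0]]
  ]
}}

```text
time: 2.6
tool_pos: [0.5628, -0.2601, 0.1156]
tool_rot: [-0.007, 0.791, 0.612, -0.003]
contact_force: [-1.6, 1.6, -1.8]
gripper_width: 0.002
grasp_force: 0.0
```

Run:
```python
from h import *
a=grab_frame("side")[:,:,::-1];cv2.imwrite("pics/side1full.png",a)
w=grab_frame("wrist")[:,:,::-1]
s=state();print(s["tool_pos"],s["tool_rot"])
k=np.hstack([cv2.resize(a[180:420,150:430],(400,343)),cv2.resize(w,(400,300))[:0+300] if 0 else cv2.copyMakeBorder(cv2.resize(w,(400,300)),0,43,0,0,0)])
cv2.imwrite("pics/c1.png",k)
```

```text
[ 0.56669652 -0.26235712  0.12322634] [-1.41386324e-03  7.90843852e-01  6.12016036e-01 -6.11108289e-04]
```

View pics/c1.png

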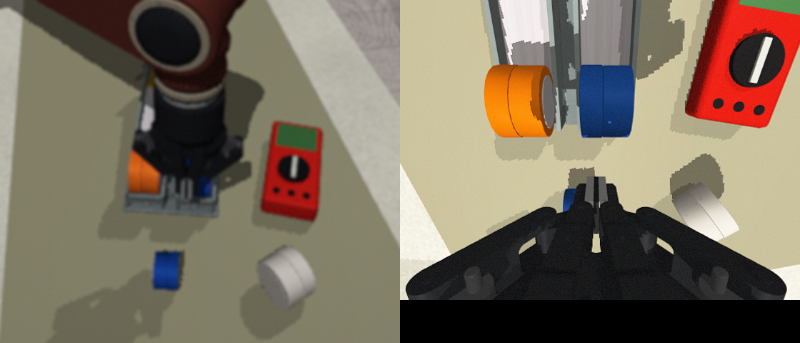

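Wrist view (right half): blue tin at about (607,101), orange at (520,100), fingertips at (596,185), so the fingers sit slightly left of the blue lane. I'll check this numerically.

Run:
```python
from h import *
w=grab_frame("wrist");s=state();t=s["tool_pos"];print(s["time"],t,s["tool_rot"])
for c in("blue","orange"):
  for b in blobs(w,c,800,110):
    x,y,W,Hh,_=b[0]
    P=[onz("wrist",(x+W/2,y+Hh/2),.07),onz("wrist",(x,y+Hh/2),.07),onz("wrist",(x+W,y+Hh/2),.07)]
    u=np.array([.25,.968]);v=np.array([.968,-.25])
    print(c,b,[(p.round(4).tolist(),round((p[:2]-t[:2])@u,4),round((p[:2]-t[:2])@v,4)) for p in P])
```

```text
2.75 [ 0.56813032 -0.2631168   0.1257462 ] [7.17763811e-04 7.90740738e-01 6.12150742e-01 1.96832347e-04]
blue ([246, 90, 76, 100, 7182], [283.2, 138.8]) [([0.5891, -0.2044, 0.07], np.float64(0.0621), np.float64(0.0056)), ([0.568, -0.1989, 0.07], np.float64(0.0621), np.float64(-0.0162)), ([0.6102, -0.2098, 0.07], np.float64(0.0621), np.float64(0.0274))]
orange ([115, 89, 99, 102, 7947], [159.9, 139.2]) [([0.5228, -0.1872, 0.07], np.float64(0.0621), np.float64(-0.0629)), ([0.4953, -0.1801, 0.07], np.float64(0.0621), np.float64(-0.0912)), ([0.5502, -0.1943, 0.07], np.float64(0.0621), np.float64(-0.0345))]
```

{"fn": "move_arm", "kwargs": {
  "targets": [
    [[0,0,0.007,0.02,0],[0,0,0,0.025,0],[0,0,0,0.025,0],[0,0,0,0.02,0],[0,0,0,0,0]]
  ]
}}

```text
time: 3.17
tool_pos: [0.5694, -0.2619, 0.0658]
tool_rot: [-0.003, 0.79, 0.613, -0.001]
contact_force: [-0.7, 0.9, -0.7]
gripper_width: -0.001
grasp_force: 0.0
```

{"fn": "move_arm", "kwargs": {
  "targets": [
    [[0,0,0,0,0],[0,0.005,0,0,0],[0,0.005,0,0,0],[0,0.005,0,0,0],[0,0,0,0,0]]
  ]
}}

```text
time: 3.58
tool_pos: [0.5746, -0.2542, 0.0711]
tool_rot: [0.001, 0.79, 0.613, 0.0]
contact_force: [-1.2, -0.6, 0.1]
gripper_width: 0.003
grasp_force: 0.0
```

{"fn": "move_arm", "kwargs": {
  "targets": [
    [[0,0.008,0,-0.001,0],[0,0.008,0,-0.001,0],[0,0.01,0,-0.0014,0],[0,0.01,0,-0.0014,0],[0,0.01,0,-0.0014,0]]
  ]
}}

```text
time: 4.0
tool_pos: [0.5817, -0.2282, 0.0753]
tool_rot: [0.001, 0.79, 0.613, 0.0]
contact_force: [0.4, -4.0, 3.5]
gripper_width: 0.002
grasp_force: 1.9
```

{"fn": "move_arm", "kwargs": {
  "targets": [
    [[0,0.01,0,-0.0014,0],[0,0.01,0,-0.0014,0],[0,0.01,0,-0.0014,0],[0,0.01,0,-0.0014,0],[0,0.01,0,-0.0014,0]]
  ]
}}

```text
time: 4.42
tool_pos: [0.5885, -0.1982, 0.0782]
tool_rot: [-0.0, 0.79, 0.613, -0.0]
contact_force: [-0.4, -3.6, 3.2]
gripper_width: 0.002
grasp_force: 1.9
```

Run:
```python
from h import *
w=grab_frame("wrist");s=state();print(s["time"],s["tool_pos"],s["contact_force"])
a=grab_frame("side")
k=np.hstack([cv2.resize(a[180:420,150:430],(400,343)),cv2.copyMakeBorder(cv2.resize(w,(400,300)),0,43,0,0,0)])
cv2.imwrite("pics/c2.png",k[:,:,::-1])
```

```text
4.4667 [ 0.58869852 -0.1968632   0.07816649] [ 0.24377481  1.20770765 -0.90237689]
```

View pics/c2.png

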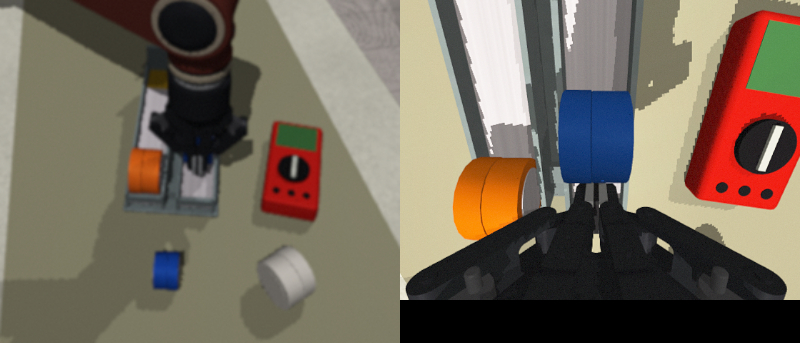

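The tin is centred ahead of the fingertips at wrist (596,136), and the orange tin is still at the lip at (495,198). I'll carry on.

{"fn": "move_arm", "kwargs": {
  "targets": [
    [[0,0.015,0,-0.0021,0],[0,0.015,0,-0.0021,0],[0,0.015,0,-0.0021,0],[0,0.015,0,-0.0021,0],[0,0.015,0,-0.0021,0]]
  ]
}}

```text
time: 4.93
tool_pos: [0.5998, -0.1545, 0.0847]
tool_rot: [0.0, 0.79, 0.613, -0.0]
contact_force: [-0.2, -3.7, 3.2]
gripper_width: -0.005
grasp_force: 1.8
```

{"fn": "move_arm", "kwargs": {
  "targets": [
    [[0,0.015,0,-0.0021,0],[0,0.015,0,-0.0021,0],[0,0.015,0,-0.0021,0],[0,0.015,0,-0.0021,0],[0,0.012,0,-0.0017,0]]
  ]
}}

```text
time: 5.35
tool_pos: [0.6104, -0.112, 0.0905]
tool_rot: [-0.0, 0.79, 0.613, 0.0]
contact_force: [-0.7, -3.3, 1.2]
gripper_width: -0.001
grasp_force: 1.5
```

{"fn": "move_arm", "kwargs": {
  "targets": [
    [[0,0.01,0,-0.0014,0],[0,0.01,0,-0.0014,0],[0,0.01,0,-0.0014,0],[0,0.01,0,-0.0014,0],[0,0.01,0,-0.0014,0]]
  ]
}}

```text
time: 5.77
tool_pos: [0.618, -0.084, 0.0949]
tool_rot: [0.0, 0.79, 0.613, -0.0]
contact_force: [-0.5, -3.6, 2.9]
gripper_width: -0.0
grasp_force: 1.8
```

Run:
```python
from h import *
w=grab_frame("wrist");s=state();print(s["time"],s["tool_pos"],s["contact_force"])
a=grab_frame("scene")
k=np.hstack([cv2.resize(a[100:300,170:400],(394,343)),cv2.copyMakeBorder(cv2.resize(w,(400,300)),0,43,0,0,0)])
cv2.imwrite("pics/c3.png",k[:,:,::-1])
```

```text
5.8167 [ 0.61823544 -0.08268525  0.0949385 ] [0.73168212 0.84534762 0.26880175]
```

View pics/c3.png

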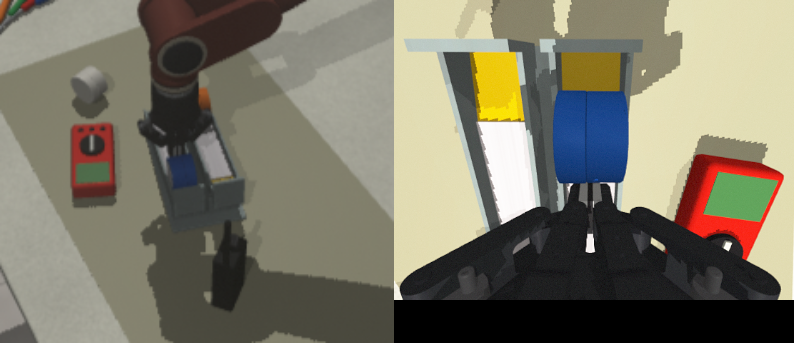

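The tin, at wrist (591,137), has its leading edge over the yellow pocket, with its centre just short of the crest. About 20 mm of slow pushing is left.

{"fn": "move_arm", "kwargs": {
  "targets": [
    [[0,0.007,0,-0.001,0],[0,0.007,0,-0.001,0],[0,0.006,0,0,0],[0,0.005,0,0,0],[0,0,0,0,0]]
  ]
}}

```text
time: 6.28
tool_pos: [0.6216, -0.0691, 0.0958]
tool_rot: [-0.0, 0.79, 0.613, 0.0]
contact_force: [0.2, 0.3, -0.2]
gripper_width: -0.003
grasp_force: 0.0
```

```bash
cat > look.py <<'E'
from h import *
w=grab_frame("wrist");s=state();t=s["tool_pos"];print(s["time"],t,s["contact_force"])
for b in blobs(w,"blue",800,110):
    x,y,W,Hh,_=b[0];print(b[0])
    for yy in (y,y+Hh/2): print((onz("wrist",(x+W/2,yy),.08)[:2]-t[:2])@np.array([.25,.968]))
E
python3 look.py
```

```text
6.3333 [ 0.62155376 -0.06944233  0.0958091 ] [-0.65478654  0.05123512  0.32942903]
[225, 118, 104, 123, 12119]
0.07403846993502879
0.047077412169657606
```

The contact force has dropped to zero, so the tin has rolled ahead on its own. I'll back off and look.

{"fn": "move_arm", "kwargs": {
  "targets": [
    [[0,-0.01,0,0,0],[0,-0.02,0,0,0],[0,-0.03,0,-0.02,0],[0,-0.03,0,-0.04,0],[0,-0.03,0,-0.05,0]]
  ]
}}

```text
time: 6.75
tool_pos: [0.6013, -0.1407, 0.1598]
tool_rot: [-0.002, 0.79, 0.613, -0.002]
contact_force: [0.7, 0.1, 0.1]
gripper_width: -0.001
grasp_force: 0.0
```

{"fn": "move_arm", "kwargs": {
  "targets": [
    [[0,-0.04,0,-0.06,0],[0,-0.05,0,-0.06,0],[0,-0.05,0,-0.05,0],[0,-0.05,0,0,0],[0,0,0,0,0]]
  ]
}}

```text
time: 7.17
tool_pos: [0.5757, -0.2516, 0.2619]
tool_rot: [0.004, 0.792, 0.61, 0.0]
contact_force: [-0.7, 0.1, -0.2]
gripper_width: -0.001
grasp_force: 0.0
```

Run:
```python
from h import *
s=state();print(s["time"],s["tool_pos"],s["contact_force"])
a=grab_frame("scene");b=grab_frame("side");w=grab_frame("wrist")
k=np.hstack([cv2.resize(a[120:270,190:350],(400,375),interpolation=2),cv2.resize(b[180:360,200:392],(400,375),interpolation=2)])
cv2.imwrite("pics/c4.png",k[:,:,::-1]);cv2.imwrite("pics/w4.png",w[:,:,::-1])
u=np.array([np.cos(np.radians(75.5)),np.sin(np.radians(75.5))]);p=np.array([.586,-.204])+.187*u
X=np.r_[p,.022+.21*np.sin(.1396)+.024*np.cos(.1396)]
for n,im in(("scene",a),("side",b),("wrist",w)):print(n,"expect",proj(n,X),blobs(im,"blue",30,110))
```

```text
7.1667 [ 0.5756869  -0.25161295  0.26191961] [-0.69596056  0.06193205 -0.20683803]
scene expect [277.53771874 205.37025479] [([191, 87, 28, 15, 108], [204.1, 93.9]), ([260, 138, 10, 12, 90], [264.9, 143.3]), ([270, 195, 16, 15, 165], [277.5, 202.3])]
side expect [292.33702676 229.24809662] [([257, 356, 19, 27, 447], [265.9, 369.0])]
wrist expect [274.13809733 -79.62543566] [([239, 225, 24, 34, 724], [250.7, 240.9])]
```

View pics/c4.png

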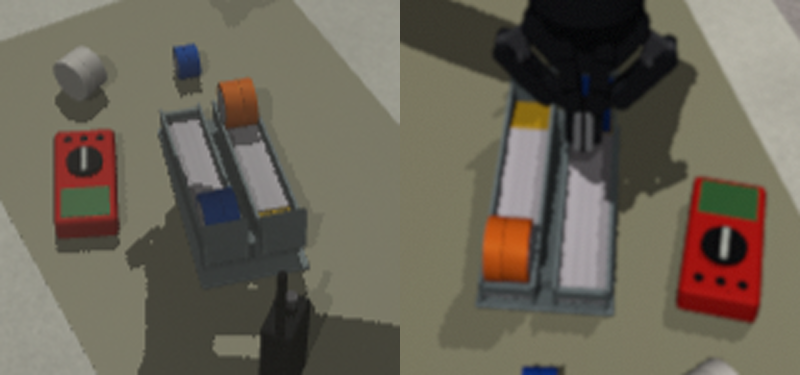

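View pics/w4.png

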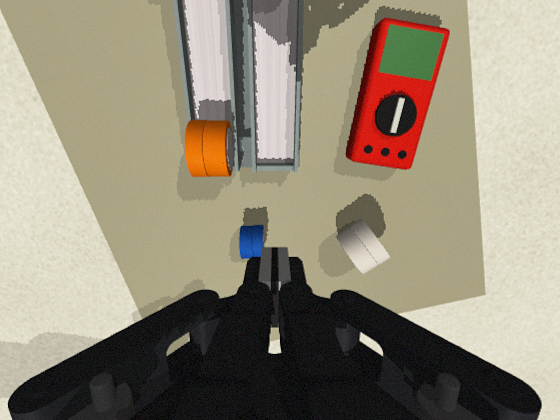

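The scene view shows the blue tin at (277.5,202), at the expected home pixel against the end stop. It stayed there after the arm withdrew. The orange tin is at its lip at wrist (209,148), and the meter and radio are where they were.

```bash
python3 -c "
from plant import job;print(job.job_done())"
```

```text
the job is handed in; nothing more can be done
None
```

The blue tin sits in its yellow pocket against the end stop and stayed there after the arm withdrew; the orange tin, radio and multimeter were left alone, and the job was handed in at about 7 s of the 35 s allowed.

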